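Bolt the demo-stock hatch

ROBOT

A 6-joint arm with a two-finger parallel gripper is mounted at the origin on the work surface. World frame = base frame: x ahead of the robot, y to its left, z up, the work surface at z = 0. Lengths are in m, angles in rad, forces in N, time in s.
With the tool pointing down it reaches from about 0.35 to 0.775 m from the base axis. Payload 5.5 kg.
Tool frame: the origin (TCP) lies at the very end of the fingers, on their centre line; the grasp point (between the pads) lies 19 mm behind it; z points along the fingers, y is the line along which they close (so a half turn about z gives the same grasp; the last joint's range is limited). The gripper opens to 85 mm and grips with 20 to 120 N. Pads are 22 mm wide; open, the fingers measure 114 mm over their backs; the gripper's body (76 mm by 85 mm) begins 54 mm behind the grasp point. The pads swing forward as they close: fully open they stand 13 mm farther back than shut.
Start: joints at [-0.14, 0.313, 0.046, 1.304, 0, 1.431], TCP at [0.575, -0, 0.231] pointing down, gripper open.
Joint ranges: [-2.76, 2.76], [-0.86, 1.69], [-1.03, 1.26], [-2.2, 2.34], [-1.47, 1.5], [-3.14, 3.14]. Speed limits (rad/s): [2.57, 2.57, 3.14, 3.14, 3.14, 3.14].

INTERFACE

Orientations are given as a unit quaternion [w, x, y, z].
In Python, from workcell import env, cams, ticket, spotter gives the robot as it stands.
- The arm moves only by the tool jog_arm, never from a script. Its argument "increments" is a list that holds one entry, the list of rows, each a list of 7 numbers: the shift along the tool's x, y, z in units of 0.25 m (1.0 is 0.25 m), then the turn, a rotation vector about the tool's x, y, z in units of 180 degrees (1.0 is 180 degrees), then the closure in counts, from 0 (fully open) to 255 (shut). A call has 1 to 20 rows; each row shifts and turns the commanded pose from where the row before left it, along the tool's axes as they then stand; what a row does not reach is not made up. A row lasts 1/10 s, in which the tool goes at most 50 mm and 8.59 degrees, less where a joint would pass 70% of its speed; a pose out of reach is approached as far as the arm can. A call with a number of a shift or a turn outside -1 to 1 is refused whole. A call with a gripper value outside its range is refused whole. The fingers move at their own pace and stop on an object; "force" is the grip in N (left out, the last holds). Time passes only in rows, so rows that do not move let the fingers close. It gives the time, the measured TCP pose, the force, the opening and the grip force at its end, in the units of the state.
- env.get_state(): the state, without advancing time (a new reading comes with each control period).
- cams.read_camera(name): name is "scene" or "side" or "wrist"; returns a dict with "pixels" (384x512x3 uint8, red, green, blue), "fx", "fy", "cx", "cy" (pixels), "xyz" and "attitude" of the camera in the world; the wrist camera has in their place "mount" (4x4, takes a point from camera to tool coordinates, whose origin is the TCP and whose axes are the flange's). Camera axes: x right, y down, z forward; pixel columns grow to the right and rows downward; lengths in m; the calibration is good to about 2 mm. A picture is of the moment at which its call begins: read the wrist's pose just before it. There is no depth.
- ticket.hand_in(): hands the job in; it is judged then, once.
Trained networks look in the newest picture that a camera, given by its name, has taken for a name from the list of things; names that differ only in an ending like _2 or _b are one class to them, and where a whole thing is asked for, a point or a joint stands for the part that bears it (a point fixed in the world has none). Each returns a list of dicts, best first, with "conf" (0 to 1); they miss things now and then, are a little off and sometimes report something else, mostly with a low value. They report only what shows in the picture. A call takes as long as a camera call.
- spotter.find_in(target, camera): "uv" ([column, row] in pixels, amid what is visible of it).
- spotter.cut_out(target, camera): "region" (384x512 bool, what is visible of it) and "uv" ([column, row] in pixels, amid what is visible of it).
- spotter.landmark_of(target, camera): "uv" ([column, row] in pixels: a listed point, or the origin of a listed thing).
The state is a dict: "clock": time; "joint_pos": joint angles; "qvel": joint speeds; "tau": joint torques, N m; "tcp_pos": TCP position; "orientation": TCP orientation; "wrist_force": force on the tool from outside, world axes, zero at the start; "ft_torque": the same for the moment, N m; "finger_gap": finger opening in m; "grip_force": force on a finger pad.
Only numpy, scipy, OpenCV 4.12 (cv2) and the standard library are available. Lean on these libraries where they do the work, as an engineer would, in place of code of your own. Each camera call takes 0.05 s, during which the arm holds its last target. There are 200 camera calls.

TASK

Lock the hatch of the showroom's stock chest: slide the barrel bolt across into the keeper on the hatch until you feel the rubber buffer, then turn its handle down through the notch in the guard plate until it lies flat. Work gently: never force the bolt or its handle against the plate or the buffer (12 N at most), and leave the cup, the mug and the tin on the chest where they are.

Things in the scene. Friction and masses are not known exactly. Their poses are not given: they have to be found in the camera images.
- chest: Low stock chest, fixed to the counter, 300 (x) by 520 (y) by 110 mm high. Origin: centre of its underside; z up, x away from the robot, y to the robot's left. On top a grey fixed panel (right) and a wooden hatch (left) meet at y = 30 mm. The steel bolt lies along the chest's y on the fixed panel, axis at x = -50, z = 140 mm; the saddles that carry it end at z = 153 mm.
- bolt: The sliding steel bolt: a rod 12 mm thick, 202 mm long, with a hub 20 mm thick and 20 mm long that carries the handle. Origin: centre of the hub, on the axis; its axes are the chest's. Forcing it means over 12 N between bolt or handle and guard plate or buffer. A blocked handle about doubles there what is pushed at its knob: keep turning pushes under 5 N.
- hub (a point): Centre of the bolt's hub, on the bolt's axis, about which the handle turns.
- knob (a point): Centre of the ball knob, 20 mm across, at the end of the handle, 55 mm from the bolt's axis; the handle's stem is a square bar 8 mm thick. Upright, it is the highest part of the bolt, with free space all round; laid flat its centre is 30 mm above the chest's top and 55 mm in front of (-x of) the axis.
- guard_place (a point): Middle of the region of the notch, on the top edge of the steel guard plate that stands 21 to 26 mm in front of the bolt, 14 mm higher than its axis. The plate stops the handle at about 0.85 rad, save at its one notch, 13 mm wide, open at the top, floor 8 mm below the axis. The plate was set by hand: the notch lies up to 16 mm either way along y from this point, at bolt_slide 46 to 78 mm.
- buffer_place (a point): Middle of the region of the face of the rubber buffer, 26 mm disc on the bolt's axis. It is carried by the guard plate and is off by the same unmeasured amount as the notch. The hub touches it 0.5 mm before the handle is centred in the notch; it yields 1.5 N per mm over 8 mm, then is rigid. The handle fits the notch from about 2 mm before touch to 3 mm after; a bolt let go at the buffer is in line.
- keeper (a point): Centre of the steel keeper on the hatch, on the bolt's axis, 20 mm long along y, 44 mm high over the chest's top; the bolt's end runs through it.
- bolt_slide (a joint): How far the bolt is slid, m, growing along the chest's +y towards the keeper on the hatch; 0 fully drawn back, starts at 0 to 0.015; its end is in the keeper from about 0.04. It slides with 2 N of friction and stays where it is left.
- handle_turn (a joint): Angle of the handle, rad: 0 upright, growing as it turns down towards the chest's front (-x), 1.57 lying flat (a stop); -0.2 is the stop the other way. Stiff enough to stay where it is left (0.05 N m, about 1 N at the knob).
- cup_mid (a point): White cup, 64 mm across, 55 mm high, standing on the hatch behind the bolt; the point is on its axis 30 mm above its foot. Leave it.
- mug_mid (a point): Blue mug, 68 mm across, 65 mm high, standing on the hatch behind the bolt; the point is on its axis 30 mm above its foot. Leave it.
- tin_mid (a point): Steel tin, 64 mm across, 60 mm high, standing on the fixed panel behind the bolt; the point is on its axis half-way up. Leave it.

How it is judged:
On the way, in this order (a step that is already met when the one before it is completed fails the run):
1. the bolt is slid across into the keeper (value of joint bolt_slide above 0.04 m), for 0.1 s.
2. the handle is turned down through the notch (value of joint handle_turn above 1.35 rad and value of joint bolt_slide above 0.04 m), for 0.2 s.
At the end, for the whole second after the job is handed in: The bolt is slid more than 40 mm, its end in the keeper, the handle lies down in the notch (within 0.22 rad, 13 degrees, of flat), and the bolt is at rest (all of step 2 and linear speed of bolt below 0.01 m/s); the robot touches nothing.
It fails at once if the bolt or its handle is forced against the guard plate or the buffer with more than 12 N (contact force between bolt and chest above 12 N).
It fails at once if the cup, mug or tin is shifted by more than 20 mm (distance of any of cup_mid, mug_mid, tin_mid from where it was at the start of the episode above 0.02 m).
It also fails if it takes over 48 s, if anything falls off the work surface, if the arm or the gripper's body presses on something with over 40 N, if the wrist force passes 120 N, or if a joint passes its speed limit or range.

## Working session

There is one attempt and no reset: what is moved stays moved. The work goes in short steps, Python scripts to look and compute and a tool call to move; the robot and the scene stay as the last step left them, time stands still between calls to the robot, and variables do not carry over. Pictures are saved under pics/ and viewed, at most 10 in all, crops included, and the job is handed in when it is done.

Besides the shell and the picture viewer there is one more tool, called after "Emit:" as name(argument=value, ...) on one line, values as JSON. jog_arm: Moves the arm, as the interface text tells. Shifts and turns lie within -1 to 1; 1 stands for 0.25 m of shift or 180 degrees of turn. Its arguments: {"type":"object","properties":{"increments":{"type":"array"},"force":{"type":"number"}},"required":["increments"]}

```bash
mkdir -p pics
cat > h.py <<'E'
import numpy as np, cv2
from scipy.spatial.transform import Rotation as R
from workcell import env, cams, ticket, spotter
def Rq(q): return R.from_quat([q[1],q[2],q[3],q[0]])
def cam(n):
    s=env.get_state(); c=cams.read_camera(n)
    if n=='wrist':
        T=np.eye(4);T[:3,:3]=Rq(s['orientation']).as_matrix();T[:3,3]=s['tcp_pos'];M=T@np.array(c['mount'])
        c['o'],c['R']=M[:3,3],M[:3,:3]
    else:
        a=np.array(c['attitude']); c['o']=np.array(c['xyz']); c['R']=a if a.shape==(3,3) else Rq(a).as_matrix()
    return c
def ray(c,uv): 
    d=c['R']@np.array([(uv[0]-c['cx'])/c['fx'],(uv[1]-c['cy'])/c['fy'],1]); return c['o'],d/np.linalg.norm(d)
def tri(rs):
    A=sum(np.eye(3)-np.outer(d,d) for o,d in rs); b=sum((np.eye(3)-np.outer(d,d))@o for o,d in rs)
    p=np.linalg.solve(A,b); return p,[round(1e3*np.linalg.norm(np.cross(p-o,d)),1) for o,d in rs]
def proj(c,p):
    q=c['R'].T@(np.array(p)-c['o']); return [c['fx']*q[0]/q[2]+c['cx'],c['fy']*q[1]/q[2]+c['cy']]
E
python3 - <<'E'
from h import *
np.set_printoptions(precision=4,suppress=True)
names=['chest','hub','knob','guard_place','buffer_place','keeper','cup_mid','mug_mid','tin_mid']
C={};D={}
for n in ['scene','side','wrist']:
    c=C[n]=cam(n); cv2.imwrite(f'pics/{n}0.png',c['pixels'][:,:,::-1])
    for t in names:
        r=spotter.landmark_of(t,n)
        if r: D[n,t]=r[0]; 
for t in names:
    print(t,{n:(np.round(D[n,t]['uv'],1).tolist(),round(D[n,t]['conf'],2)) for n in C if (n,t) in D})
    rs=[ray(C[n],D[n,t]['uv']) for n in C if (n,t) in D and D[n,t]['conf']>.3]
    if len(rs)>1: print('   ',*tri(rs))
print(env.get_state())
a=np.hstack([C['scene']['pixels'],C['side']['pixels']]);cv2.imwrite('pics/both.png',cv2.resize(a,(800,300),interpolation=cv2.INTER_AREA)[:,:,::-1])
E
```

```text
chest {'scene': ([248.4, 219.7], 0.68), 'side': ([299.8, 245.3], 0.87), 'wrist': ([215.0, 155.2], 0.28)}
    [ 0.617   0.0746 -0.0069] [np.float64(2.3), np.float64(2.3)]
hub {'scene': ([219.6, 145.4], 0.57), 'side': ([345.0, 171.0], 0.64), 'wrist': ([254.7, 229.2], 0.88)}
    [ 0.575  -0.0229  0.1477] [np.float64(1.9), np.float64(2.3), np.float64(3.2)]
knob {'scene': ([217.4, 121.0], 0.46), 'side': ([358.6, 152.4], 0.53), 'wrist': ([237.0, 263.3], 0.97)}
    [ 0.562  -0.0288  0.1982] [np.float64(3.4), np.float64(1.3), np.float64(2.8)]
guard_place {'scene': ([246.5, 142.5], 0.75), 'side': ([354.8, 191.5], 0.84), 'wrist': ([213.8, 155.9], 0.63)}
    [0.543  0.0295 0.1527] [np.float64(1.4), np.float64(3.6), np.float64(2.7)]
buffer_place {'scene': ([248.6, 152.3], 0.61), 'side': ([337.0, 197.4], 0.59), 'wrist': ([245.5, 137.4], 0.77)}
    [0.566  0.0446 0.1427] [np.float64(2.3), np.float64(1.3), np.float64(3.0)]
keeper {'scene': ([283.4, 162.2], 0.59), 'side': ([327.4, 228.9], 0.76)}
    [0.5546 0.1237 0.1382] [np.float64(3.5), np.float64(3.5)]
cup_mid {'scene': ([274.6, 202.3], 0.62), '
[... 294 characters left out ...]
, np.float64(126.9)]
tin_mid {'scene': ([203.4, 192.2], 0.83), 'side': ([268.2, 164.4], 0.8), 'wrist': ([459.6, 153.8], 0.73)}
    [0.723  0.0266 0.1379] [np.float64(1.3), np.float64(1.9), np.float64(2.5)]
{'clock': 1.5, 'joint_pos': array([-0.1396,  0.3132,  0.0461,  1.3036,  0.    ,  1.4312]), 'qvel': array([-0.0001, -0.0007,  0.0001, -0.0014, -0.0003, -0.001 ]), 'tau': array([ -0.0014, -48.0465,  29.8806,   0.0006,  -0.0003,   0.    ]), 'tcp_pos': array([ 0.575 , -0.    ,  0.2313]), 'orientation': array([0.    , 0.7071, 0.7071, 0.    ]), 'wrist_force': array([-0.245 , -0.0766, -0.2674]), 'ft_torque': array([-0.0086, -0.0481, -0.0121]), 'grip_force': 0.0, 'finger_gap': 0.08546737064999042}
```

View pics/scene0.png

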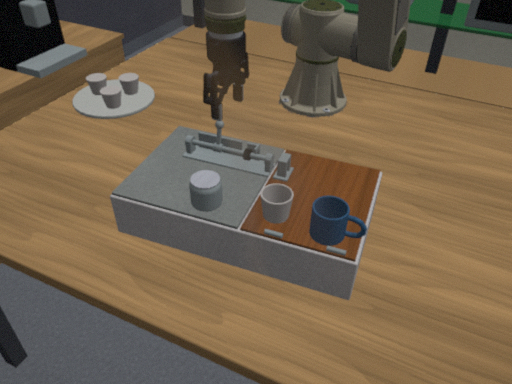

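View pics/side0.png

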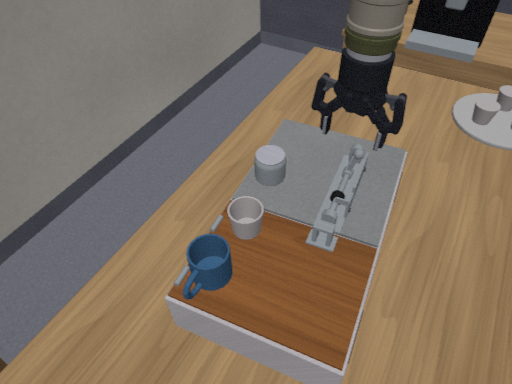

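Scene: the chest has about 8° of yaw. The upright knob is at (219,123) in scene and (358,152) in side. The buffer (dark disc) is at (249,154) and (337,197), and the keeper at (284,163) and (324,232). The networks agree with the pictures. I'll turn the gripper so it closes along the bolt, stand it over the knob and look again.

Emit:
jog_arm(increments=[[[-0.05,-0.02,-0.03,0,0,0.0456,0],[-0.05,-0.02,-0.03,0,0,0.0456,0],[0,0,0,0,0,0.0456,0],[0,0,0,0,0,0.0456,0],[0,0,0,0,0,0.0456,0],[0,0,0,0,0,0.0456,0],[0,0,0,0,0,0.0456,0],[0,0,0,0,0,0.0456,0],[0,0,0,0,0,0.0456,0],[0,0,0,0,0,0.0456,0],[0,0,0,0,0,0,0],[0,0,0,0,0,0,0]]])

```text
clock: 2.7
tcp_pos: [0.5633, -0.0242, 0.2463]
orientation: [0.0, 0.997, 0.071, 0.0]
wrist_force: [0.5, 0.9, 0.1]
finger_gap: 0.0855
grip_force: 0.0
```

Run:
```python
from h import *
np.set_printoptions(precision=4,suppress=True)
names=['hub','knob','guard_place','buffer_place','keeper']
C={};D={}
for n in ['scene','side','wrist']:
    c=C[n]=cam(n); cv2.imwrite(f'pics/{n}1.png',c['pixels'][:,:,::-1])
    for t in names:
        r=spotter.landmark_of(t,n)
        if r: D[n,t]=r[0]; 
for t in names:
    print(t,{n:(np.round(D[n,t]['uv'],1).tolist(),round(D[n,t]['conf'],2)) for n in C if (n,t) in D})
    rs=[ray(C[n],D[n,t]['uv']) for n in C if (n,t) in D and D[n,t]['conf']>.3]
    if len(rs)>1: print('   ',*tri(rs))
s=env.get_state();print(s['clock'],s['tcp_pos'],Rq(s['orientation']).as_matrix(),s['joint_pos'],s['wrist_force'],C['wrist']['o'])
```

```text
hub {'scene': ([219.7, 145.4], 0.74), 'side': ([345.1, 171.4], 0.63), 'wrist': ([263.8, 173.6], 0.87)}
    [ 0.5754 -0.0236  0.1462] [np.float64(2.7), np.float64(1.8), np.float64(3.0)]
knob {'scene': ([219.1, 123.8], 0.42), 'side': ([357.7, 155.7], 0.72), 'wrist': ([262.8, 216.7], 0.97)}
    [ 0.5598 -0.0275  0.1922] [np.float64(1.4), np.float64(1.8), np.float64(1.3)]
guard_place {'scene': ([247.2, 141.5], 0.67), 'side': ([352.0, 193.5], 0.75), 'wrist': ([183.2, 203.5], 0.84)}
    [0.5438 0.032  0.1531] [np.float64(1.9), np.float64(1.2), np.float64(1.7)]
buffer_place {'scene': ([248.4, 151.4], 0.77), 'side': ([335.2, 195.9], 0.94), 'wrist': ([172.1, 167.3], 0.82)}
    [0.5691 0.0456 0.1457] [np.float64(3.0), np.float64(1.4), np.float64(2.9)]
keeper {'scene': ([285.5, 163.2], 0.62), 'side': ([325.1, 229.1], 0.73), 'wrist': ([60.3, 162.7], 0.75)}
    [0.559  0.1294 0.1405] [np.float64(4.4), np.float64(5.3), np.float64(1.9)]
3.6 [ 0.5633 -0.0242  0.2463] [[ 0.9905  0.1378  0.0001]
 [ 0.1378 -0.9905 -0.    ]
 [ 0.0001  0.     -1.    ]] [-0.1853  0.2877  0.0476  1.3306 -0.      2.8181] [0.068  0.0796 0.5483] [ 0.6358 -0.013   0.3901]
```

View pics/wrist1.png

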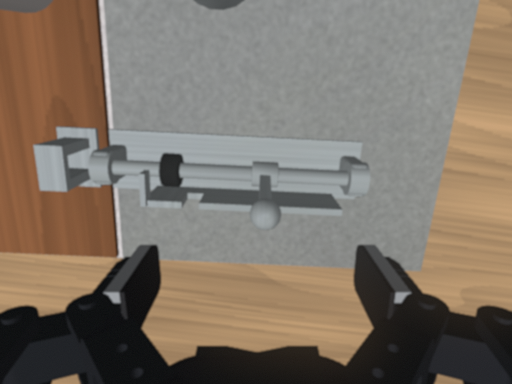

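Wrist: knob at (265,214), hub (263,173), buffer (172,170), notch in the plate near column 193. The rod slopes a little, so I'll take the chest yaw from known-height planes.

```bash
cat >> h.py <<'E'
def onz(c,uv,z):
    o,d=ray(c,uv); return o+d*(z-o[2])/d[2]
E
python3 - <<'E'
from h import *
c=cam('wrist')
for a,uv,z in [('rodL',(130,167),.14),('rodR',(340,181),.14),('edgeL',(120,258),.11),('edgeR',(420,268.5),.11),('seamT',(101,20),.11),('seamB',(119,250),.11),('knob',(265,214.5),.193),('hub',(264,174),.14),('bufface',(184,171),.14),('notch',(193,198),.154),('plateL',(150,203),.154),('plateR',(340,212),.154)]:
    print(a,np.round(onz(c,uv,z),4))
g=cv2.resize(c['pixels'][120:245,20:380],None,fx=2.2,fy=2.2,interpolation=cv2.INTER_CUBIC);cv2.imwrite('pics/w2.png',g[:,:,::-1])
E
```

```text
rodL [0.5648 0.0764 0.14  ]
rodR [ 0.576  -0.0869  0.14  ]
edgeL [0.4665 0.094  0.11  ]
edgeR [ 0.4945 -0.1893  0.11  ]
seamT [0.6693 0.1124 0.11  ]
seamB [0.4748 0.0951 0.11  ]
knob [ 0.5604 -0.0286  0.193 ]
hub [ 0.5735 -0.0271  0.14  ]
bufface [0.5673 0.0348 0.14  ]
notch [0.5512 0.0239 0.154 ]
plateL [0.5428 0.0557 0.154 ]
plateR [ 0.5554 -0.0879  0.154 ]
```

View pics/w2.png

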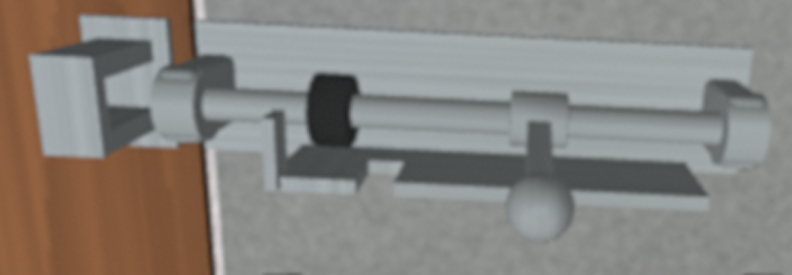

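Yaw is about 5°. The notch should be about 53 mm along the bolt from the hub, with buffer touch at about the same distance. Now correct the yaw, descend, and close gently with a small +y bias.

Emit:
jog_arm(increments=[[[-0.015,0.004,0,0,0,0.016,0],[0,0,0.0712,0,0,0,0],[0,0,0.0712,0,0,0,40],[0,0,0.0712,0,0,0,80],[0,0,0.0712,0,0,0,110],[0,0,0,0,0,0,130],[0,0,0,0,0,0,150],[0,0,0,0,0,0,150],[0,0,0,0,0,0,160],[0,0,0,0,0,0,170],[0,0,0,0,0,0,180],[0,0,0,0,0,0,190],[0,0,0,0,0,0,200],[0,0,0,0,0,0,210],[0,0,0,0,0,0,210],[0,0,0,0,0,0,210]]], force=20)

```text
clock: 5.25
tcp_pos: [0.5601, -0.0259, 0.1757]
orientation: [0.0, 0.999, 0.044, 0.001]
wrist_force: [-0.6, -1.7, 6.4]
finger_gap: 0.0186
grip_force: 19.4
```

Emit:
jog_arm(increments=[[[0,-0.008,0,0,0,0,210],[0,-0.012,0,0,0,0,210],[0,-0.012,0,0,0,0,210],[0,-0.012,0,0,0,0,210],[0,-0.012,0,0,0,0,210],[0,-0.012,0,0,0,0,210],[0,-0.012,0,0,0,0,210]]])

```text
clock: 5.95
tcp_pos: [0.5583, -0.0058, 0.1757]
orientation: [0.0, 0.999, 0.044, 0.001]
wrist_force: [-0.6, -2.5, 5.8]
finger_gap: 0.0186
grip_force: 19.4
```

Run:
```python
from h import *
c=cam('wrist');cv2.imwrite('pics/w3.png',c['pixels'][:,:,::-1])
for t in ['hub','knob']:print(t,[(r['uv'],r['conf']) for r in spotter.landmark_of(t,'wrist')[:1]])
s=env.get_state();print(s['wrist_force'],s['tcp_pos'],s['finger_gap'])
```

```text
hub [([256.9, 200.4], 0.97)]
knob [([254.5, 267.4], 0.75)]
[-0.39917304 -0.86321779  5.42566279] [ 0.55820565 -0.00543813  0.17569615] 0.01842275876936889
```

View pics/w3.png

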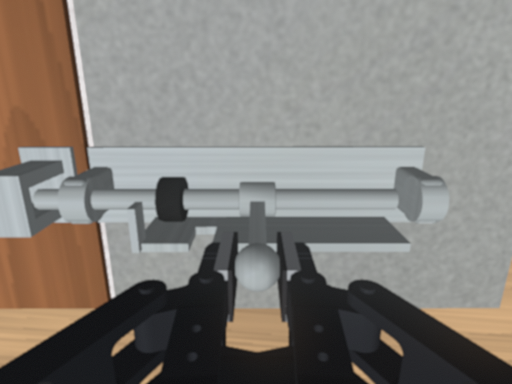

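Wrist: the knob is held at (257,267). The hub's leading edge is at column 240 and the buffer face at 187, so about 29 mm remain. The rod now lies parallel to the image rows.

Emit:
jog_arm(increments=[[[0,-0.008,0,0,0,0,210],[0,-0.012,0,0,0,0,210],[0,-0.012,0,0,0,0,210],[0,-0.012,0,0,0,0,210],[0,-0.012,0,0,0,0,210],[0,-0.012,0,0,0,0,210],[0,-0.012,0,0,0,0,210],[0,-0.012,0,0,0,0,210],[0,-0.004,0,0,0,0,210]]])

```text
clock: 7.0
tcp_pos: [0.5561, 0.0183, 0.1757]
orientation: [0.0, 0.999, 0.044, 0.0]
wrist_force: [0.4, -2.5, 6.2]
finger_gap: 0.0185
grip_force: 19.5
```

Emit:
jog_arm(increments=[[[0,-0.004,0,0,0,0,210],[0,-0.004,0,0,0,0,210]]])

```text
clock: 7.2
tcp_pos: [0.5559, 0.0201, 0.1757]
orientation: [0.0, 0.999, 0.044, 0.0]
wrist_force: [-0.8, -1.9, 6.4]
finger_gap: 0.018
grip_force: 19.5
```

Emit:
jog_arm(increments=[[[0,-0.004,0,0,0,0,210]]])

```text
clock: 7.3
tcp_pos: [0.5558, 0.021, 0.1757]
orientation: [0.0, 0.999, 0.044, 0.0]
wrist_force: [-0.3, -2.6, 5.7]
finger_gap: 0.0184
grip_force: 19.5
```

Emit:
jog_arm(increments=[[[0,-0.004,0,0,0,0,210]]])

```text
clock: 7.4
tcp_pos: [0.5558, 0.022, 0.1757]
orientation: [0.0, 0.999, 0.044, 0.0]
wrist_force: [-0.2, -1.4, 5.3]
finger_gap: 0.0185
grip_force: 19.5
```

Emit:
jog_arm(increments=[[[0,-0.004,0,0,0,0,210]]])

```text
clock: 7.5
tcp_pos: [0.5557, 0.023, 0.1757]
orientation: [0.0, 0.999, 0.044, 0.001]
wrist_force: [-1.0, -2.3, 5.5]
finger_gap: 0.0183
grip_force: 19.5
```

Emit:
jog_arm(increments=[[[0,-0.004,0,0,0,0,210]]])

```text
clock: 7.6
tcp_pos: [0.5556, 0.024, 0.1757]
orientation: [0.0, 0.999, 0.044, 0.0]
wrist_force: [-0.7, -2.9, 5.5]
finger_gap: 0.0183
grip_force: 19.5
```

Emit:
jog_arm(increments=[[[0,-0.004,0,0,0,0,210]]])

```text
clock: 7.7
tcp_pos: [0.5555, 0.025, 0.1757]
orientation: [0.0, 0.999, 0.044, 0.0]
wrist_force: [-0.2, -2.4, 5.1]
finger_gap: 0.0183
grip_force: 19.5
```

Emit:
jog_arm(increments=[[[0,-0.003,0,0,0,0,210]]])

```text
clock: 7.8
tcp_pos: [0.5555, 0.0256, 0.1757]
orientation: [0.0, 0.999, 0.044, 0.0]
wrist_force: [-1.6, -3.8, 5.9]
finger_gap: 0.0186
grip_force: 19.5
```

Emit:
jog_arm(increments=[[[0,-0.003,0,0,0,0,210]]])

```text
clock: 7.9
tcp_pos: [0.5554, 0.0261, 0.1757]
orientation: [0.001, 0.999, 0.044, 0.0]
wrist_force: [-0.3, -3.4, 5.8]
finger_gap: 0.0183
grip_force: 19.5
```

Emit:
jog_arm(increments=[[[0,-0.002,0,0,0,0,210]]])

```text
clock: 8.0
tcp_pos: [0.5554, 0.0265, 0.1757]
orientation: [0.001, 0.999, 0.044, 0.0]
wrist_force: [0.1, -4.4, 5.4]
finger_gap: 0.0182
grip_force: 19.5
```

Run:
```python
from h import *
c=cam('wrist');F=[]
for i in range(6):
    F.append(env.get_state()['wrist_force']); cams.read_camera('wrist')
print(np.mean(F,0),env.get_state()['tcp_pos'])
g=cv2.resize(c['pixels'][130:310,60:380],None,fx=2.4,fy=2.4,interpolation=cv2.INTER_CUBIC);cv2.imwrite('pics/w4.png',g[:,:,::-1])
```

```text
[-0.56661572 -3.68146058  4.97774146] [0.55535796 0.02649882 0.17570254]
```

View pics/w4.png

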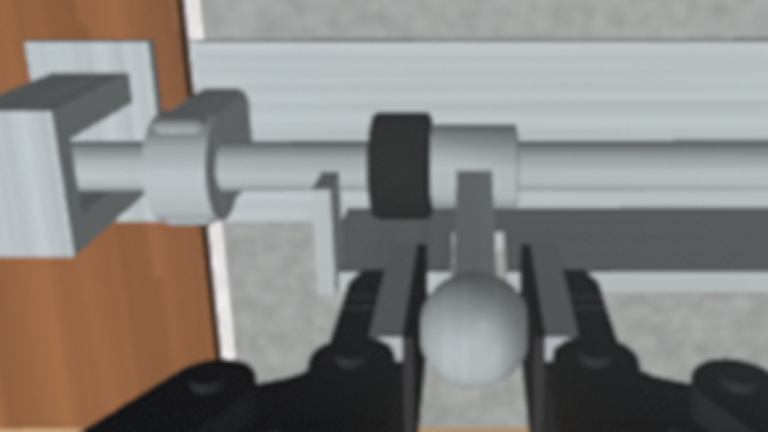

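Wrist: the hub lies against the buffer (crop 432,165) and the stem (475) sits over the notch (452–507). The force rose to about 4 N, so the bolt is in line. I'll let go, go up and over, shut the fingers behind the knob, and push it down as a free contact.

Emit:
jog_arm(increments=[[[0,0,0,0,0,0,170],[0,0,0,0,0,0,150],[0,0,0,0,0,0,130],[0,0,0,0,0,0,130],[0,0,-0.06,0,0,0,130],[0,0,-0.06,0,0,0,130],[0,0,-0.06,0,0,0,130],[0.07,0,0,0,0,0,200],[0.07,0,0,0,0,0,255],[0,0,0,0,0,0,255],[0,0,0,0,0,0,255],[0,0,0,0,0,0,255],[0,0,0,0,0,0,255]]])

```text
clock: 9.65
tcp_pos: [0.5892, 0.0302, 0.22]
orientation: [-0.0, 0.999, 0.044, -0.0]
wrist_force: [0.2, 0.2, 0.5]
finger_gap: 0.0001
grip_force: 0.0
```

Run:
```python
from h import *
c=cam('wrist');s=env.get_state();print(s['tcp_pos'],s['finger_gap'],s['wrist_force'],s['clock'])
for t in ['hub','knob']:
    r=spotter.landmark_of(t,'wrist')
    if r: print(t,r[0]['uv'],r[0]['conf'],onz(c,r[0]['uv'],.14 if t=='hub' else .194))
cv2.imwrite('pics/w5.png',c['pixels'][:,:,::-1])
```

```text
[0.58935938 0.03022596 0.22016642] -3.7020543474544056e-05 [-0.90660654  0.21707511 -0.14763209] 9.7
hub [260.3, 221.4] 0.92 [0.57002654 0.02731697 0.14      ]
```

View pics/w5.png

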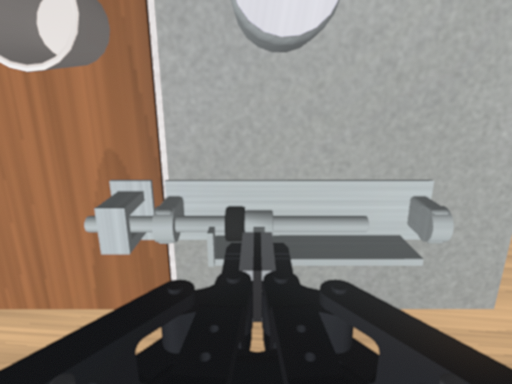

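Emit:
jog_arm(increments=[[[0,0,0.06,0,0,0,255],[0,0,0.06,0,0,0,255],[0,0,0.056,0,0,0,255],[-0.016,0,0,0,0,0,255],[-0.016,0,0,0,0,0,255],[-0.016,0,0,0,0,0,255],[-0.012,0,0,0,0,0,255],[-0.012,0,0,0,0,0,255]]])

```text
clock: 10.6
tcp_pos: [0.5723, 0.0285, 0.1769]
orientation: [0.0, 0.999, 0.044, 0.001]
wrist_force: [1.1, -0.2, -1.0]
finger_gap: 0.0001
grip_force: 0.5
```

Emit:
jog_arm(increments=[[[-0.012,0,0,0,0,0,255],[-0.012,0,0,0,0,0,255],[-0.012,0,0,0,0,0,255]]])

```text
clock: 10.9
tcp_pos: [0.5629, 0.0278, 0.1762]
orientation: [-0.0, 0.999, 0.044, 0.0]
wrist_force: [1.7, -0.2, -1.5]
finger_gap: -0.0
grip_force: 0.7
```

Emit:
jog_arm(increments=[[[-0.012,0,0,0,0,0,255],[-0.012,0,0,0,0,0,255]]])

```text
clock: 11.1
tcp_pos: [0.5569, 0.0273, 0.1761]
orientation: [-0.0, 0.999, 0.044, 0.0]
wrist_force: [1.9, 1.0, -1.1]
finger_gap: 0.0
grip_force: 0.9
```

Emit:
jog_arm(increments=[[[0.012,0,0,0,0,0,255],[0,0,-0.08,0,0,0,255],[0,0,-0.064,0,0,0,255],[-0.062,0,0,0,0,0,255],[-0.062,0,0,0,0,0,255],[0,0,0,0,0,0,255]]])

```text
clock: 11.7
tcp_pos: [0.5277, 0.0249, 0.2124]
orientation: [0.0, 0.999, 0.044, -0.001]
wrist_force: [-0.4, 0.2, 0.5]
finger_gap: 0.0002
grip_force: 0.0
```

Run:
```python
from h import *
np.set_printoptions(precision=4,suppress=True)
rs=[];s=env.get_state();print(s['tcp_pos'],s['wrist_force'])
C={}
for n in ['scene','side','wrist']:
    c=C[n]=cam(n); r=spotter.landmark_of('knob',n)
    if r: print(n,r[0]['uv'],r[0]['conf'],'tcp at',proj(c,s['tcp_pos'])); rs.append(ray(c,r[0]['uv']))
if len(rs)>1: print(*tri(rs))
a=np.hstack([cv2.resize(C['scene']['pixels'][80:200,160:300],(400,343)),cv2.resize(C['side']['pixels'][110:230,290:430],(400,343))])
cv2.imwrite('pics/k6.png',a[:,:,::-1])
```

```text
[0.5277 0.0249 0.2124] [-0.3525  0.1799  0.474 ]
scene [242.9, 125.6] 0.52 tcp at [np.float64(247.45834037702528), np.float64(115.06510105091982)]
side [360.9, 178.6] 0.56 tcp at [np.float64(368.17124873146327), np.float64(170.0709704427314)]
wrist [259.8, 216.2] 0.97 tcp at [np.float64(258.7380507122499), np.float64(252.52837122231693)]
[0.5369 0.0225 0.188 ] [np.float64(4.1), np.float64(2.1), np.float64(2.5)]
```

View pics/k6.png

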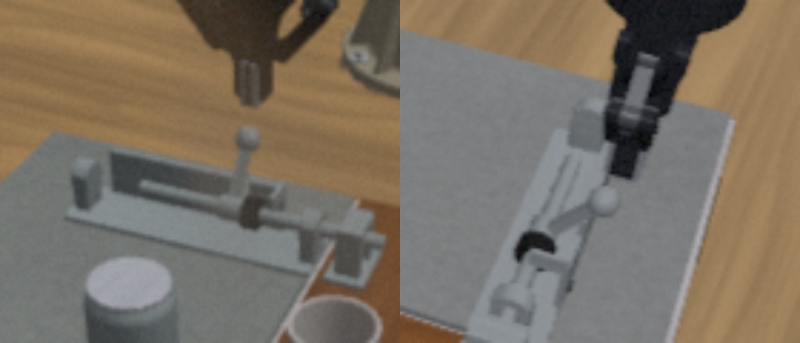

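Scene/side: the handle is tilted about 0.65 rad, with the knob at (247,138) and (605,200) in the crops, and the fingers sit just above and in front of it. Now press down in small steps, checking force around 0.85 rad.

Emit:
jog_arm(increments=[[[0.012,0,0.03,0,0,0,255],[0,0,0.03,0,0,0,255],[0,0,0.01,0,0,0,255],[0,0,0.01,0,0,0,255]]])

```text
clock: 12.4
tcp_pos: [0.5308, 0.025, 0.1921]
orientation: [0.0, 0.999, 0.044, -0.001]
wrist_force: [-8.3, -1.0, 15.4]
finger_gap: -0.0002
grip_force: 7.8
```

Emit:
jog_arm(increments=[[[-0.004,0,0.008,0,0,0,255],[-0.004,0,0.008,0,0,0,255]]])

```text
clock: 12.6
tcp_pos: [0.5276, 0.0247, 0.1895]
orientation: [0.0, 0.999, 0.044, -0.002]
wrist_force: [-14.3, -0.3, 21.1]
finger_gap: 0.0001
grip_force: 10.0
```

Emit:
jog_arm(increments=[[[-0.004,0,0.006,0,0,0,255]]])

```text
clock: 12.7
tcp_pos: [0.5258, 0.0246, 0.1882]
orientation: [0.001, 0.999, 0.044, -0.002]
wrist_force: [-14.3, -1.4, 20.2]
finger_gap: 0.0002
grip_force: 10.0
```

Emit:
jog_arm(increments=[[[-0.004,0,0.006,0,0,0,255]]])

```text
clock: 12.8
tcp_pos: [0.5255, 0.0246, 0.1864]
orientation: [0.0, 0.999, 0.044, -0.002]
wrist_force: [-11.0, -0.6, 13.9]
finger_gap: -0.0
grip_force: 7.6
```

Those forces were radial: the tip rode on the knob's outer side. Back off and look.

Emit:
jog_arm(increments=[[[-0.004,0,-0.04,0,0,0,255],[0,0,-0.06,0,0,0,255],[0,0,0,0,0,0,255]]])

```text
clock: 13.1
tcp_pos: [0.5286, 0.0245, 0.2121]
orientation: [0.0, 0.999, 0.044, 0.002]
wrist_force: [-0.2, -0.7, 0.5]
finger_gap: -0.0
grip_force: 0.0
```

Run:
```python
from h import *
np.set_printoptions(precision=4,suppress=True)
rs=[];s=env.get_state();print(s['tcp_pos'],s['wrist_force'],s['clock'])
C={}
for n in ['scene','side','wrist']:
    c=C[n]=cam(n)
    for t in ['knob','hub']:
        r=spotter.landmark_of(t,n)
        if r: print(n,t,np.round(r[0]['uv'],1),r[0]['conf'],[onz(c,r[0]['uv'],z) for z in ([.14] if t=='hub' else [.17,.18,.19])]); 
        if r and t=='knob': rs.append(ray(c,r[0]['uv']))
    print('tcp',np.round(proj(c,s['tcp_pos']),1))
if len(rs)>1: print(*tri(rs))
a=np.vstack([np.hstack([cv2.resize(C['scene']['pixels'][100:180,190:300],(400,290)),cv2.resize(C['side']['pixels'][140:220,300:410],(400,290))]),cv2.resize(C['wrist']['pixels'][120:320,60:460],(800,400))])
cv2.imwrite('pics/k7.png',cv2.resize(a,(690,595))[:,:,::-1])
```

```text
[0.5286 0.0245 0.2121] [-0.211  -0.6883  0.5185] 13.1
scene knob [245.  125.7] 0.49 [array([0.507 , 0.0083, 0.17  ]), array([0.5219, 0.0159, 0.18  ]), array([0.5369, 0.0235, 0.19  ])]
scene hub [244.8 151.8] 0.98 [array([0.5626, 0.036 , 0.14  ])]
tcp [247.1 115.4]
side knob [340.  192.3] 0.73 [array([0.5602, 0.0571, 0.17  ]), array([0.558 , 0.0665, 0.18  ]), array([0.5559, 0.0759, 0.19  ])]
side hub [337.4 194.2] 0.62 [array([0.5691, 0.0359, 0.14  ])]
tcp [367.7 169.9]
wrist knob [260.1 221.6] 0.59 [array([0.5243, 0.0238, 0.17  ]), array([0.5284, 0.0242, 0.18  ]), array([0.5326, 0.0247, 0.19  ])]
wrist hub [260.2 139.1] 0.75 [array([0.5688, 0.0275, 0.14  ])]
tcp [260.1 247.5]
[0.5455 0.0359 0.1845] [np.float64(13.6), np.float64(29.6), np.float64(18.0)]
```

View pics/k7.png

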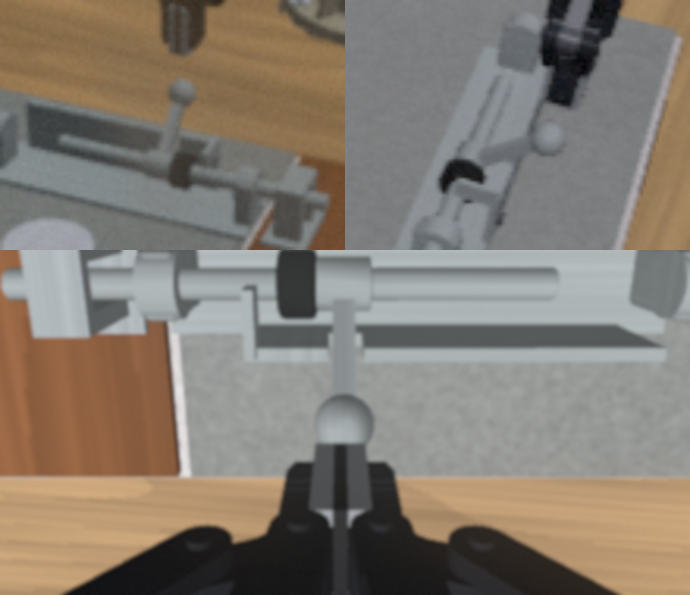

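Wrist: the knob is at (260,221) px. With the known radius that gives about 0.83 rad, stem in line with the notch (gap visible on both sides), hub on the buffer. I'll press again a little inboard of the knob centre, in single small steps.

Emit:
jog_arm(increments=[[[0.02,0,0.04,0,0,0,255],[0,0,0.036,0,0,0,255],[0,0,0.006,0,0,0,255]]])

```text
clock: 13.85
tcp_pos: [0.5312, 0.0252, 0.1876]
orientation: [-0.0, 0.999, 0.044, -0.001]
wrist_force: [-0.0, -0.0, -0.0]
finger_gap: 0.0002
grip_force: 0.0
```

Emit:
jog_arm(increments=[[[0,0,0.004,0,0,0,255]]])

```text
clock: 13.95
tcp_pos: [0.5316, 0.0252, 0.1877]
orientation: [-0.0, 0.999, 0.044, -0.001]
wrist_force: [-0.2, 0.2, -0.1]
finger_gap: -0.0001
grip_force: 0.0
```

Emit:
jog_arm(increments=[[[0,0,0.004,0,0,0,255]]])

```text
clock: 14.05
tcp_pos: [0.5321, 0.0251, 0.1874]
orientation: [-0.0, 0.999, 0.044, -0.0]
wrist_force: [-0.0, -0.2, -0.6]
finger_gap: -0.0001
grip_force: 0.0
```

Emit:
jog_arm(increments=[[[0,0,0,0,0,0,255],[0,0,0,0,0,0,255]]])

```text
clock: 14.25
tcp_pos: [0.5323, 0.0251, 0.1879]
orientation: [0.0, 0.999, 0.044, 0.0]
wrist_force: [0.1, 0.4, -0.5]
finger_gap: 0.0003
grip_force: 0.0
```

Emit:
jog_arm(increments=[[[0,0,0.006,0,0,0,255]]])

```text
clock: 14.35
tcp_pos: [0.5324, 0.0251, 0.1866]
orientation: [0.0, 0.999, 0.044, 0.0]
wrist_force: [-2.1, -0.3, 3.4]
finger_gap: -0.0002
grip_force: 1.2
```

Emit:
jog_arm(increments=[[[0,0,0.004,0,0,0,255]]])

```text
clock: 14.45
tcp_pos: [0.5316, 0.025, 0.1854]
orientation: [0.0, 0.999, 0.044, -0.0]
wrist_force: [-4.3, -0.5, 5.5]
finger_gap: 0.0003
grip_force: 2.9
```

The force is friction on the tip: the ball drags it outward. I have to follow the arc with more outward travel.

Emit:
jog_arm(increments=[[[-0.012,0,0,0,0,0,255]]])

```text
clock: 14.55
tcp_pos: [0.5293, 0.0248, 0.1852]
orientation: [0.0, 0.999, 0.044, 0.0]
wrist_force: [0.9, -0.3, 0.9]
finger_gap: -0.0
grip_force: 0.2
```

Emit:
jog_arm(increments=[[[-0.01,0,0.004,0,0,0,255]]])

```text
clock: 14.65
tcp_pos: [0.527, 0.0246, 0.1843]
orientation: [0.0, 0.999, 0.044, 0.001]
wrist_force: [-0.3, -0.5, 0.8]
finger_gap: -0.0001
grip_force: 0.2
```

Emit:
jog_arm(increments=[[[-0.009,0,0.007,0,0,0,255]]])

```text
clock: 14.75
tcp_pos: [0.5246, 0.0244, 0.1824]
orientation: [0.0, 0.999, 0.044, 0.0]
wrist_force: [0.7, 0.1, 0.9]
finger_gap: 0.0001
grip_force: 0.2
```

Emit:
jog_arm(increments=[[[-0.009,0,0.008,0,0,0,255]]])

```text
clock: 14.85
tcp_pos: [0.5222, 0.0242, 0.1802]
orientation: [0.0, 0.999, 0.044, 0.0]
wrist_force: [-0.4, 0.0, 0.9]
finger_gap: 0.0001
grip_force: 0.2
```

Emit:
jog_arm(increments=[[[-0.008,0,0.009,0,0,0,255],[-0.008,0,0.009,0,0,0,255]]])

```text
clock: 15.05
tcp_pos: [0.518, 0.0238, 0.1756]
orientation: [0.0, 0.999, 0.044, 0.0]
wrist_force: [-0.0, 0.7, 0.8]
finger_gap: -0.0001
grip_force: 0.2
```

Emit:
jog_arm(increments=[[[-0.007,0,0.01,0,0,0,255],[-0.006,0,0.01,0,0,0,255]]])

```text
clock: 15.25
tcp_pos: [0.5148, 0.0236, 0.1706]
orientation: [-0.0, 0.999, 0.044, -0.0]
wrist_force: [0.5, 0.9, 0.4]
finger_gap: -0.0
grip_force: 0.3
```

Emit:
jog_arm(increments=[[[-0.005,0,0.01,0,0,0,255],[-0.004,0,0.01,0,0,0,255],[-0.003,0,0.01,0,0,0,255]]])

```text
clock: 15.55
tcp_pos: [0.5116, 0.0233, 0.1631]
orientation: [0.0, 0.999, 0.044, -0.0]
wrist_force: [-0.7, 0.2, 1.4]
finger_gap: 0.0001
grip_force: 0.5
```

Emit:
jog_arm(increments=[[[-0.003,0,0.01,0,0,0,255],[-0.002,0,0.01,0,0,0,255]]])

```text
clock: 15.75
tcp_pos: [0.5106, 0.0232, 0.1581]
orientation: [-0.0, 0.999, 0.044, -0.0]
wrist_force: [-0.7, -0.4, 1.2]
finger_gap: 0.0004
grip_force: 0.4
```

Emit:
jog_arm(increments=[[[-0.002,0,0.008,0,0,0,255]]])

```text
clock: 15.85
tcp_pos: [0.5102, 0.0232, 0.1561]
orientation: [-0.0, 0.999, 0.044, -0.0]
wrist_force: [-0.5, -0.9, 0.6]
finger_gap: -0.0002
grip_force: 0.4
```

Emit:
jog_arm(increments=[[[-0.001,0,0.007,0,0,0,255]]])

```text
clock: 15.95
tcp_pos: [0.51, 0.0232, 0.1544]
orientation: [-0.0, 0.999, 0.044, -0.0]
wrist_force: [-1.3, 0.0, 0.4]
finger_gap: -0.0001
grip_force: 0.4
```

Emit:
jog_arm(increments=[[[0,0,0.005,0,0,0,255]]])

```text
clock: 16.05
tcp_pos: [0.51, 0.0231, 0.1532]
orientation: [0.0, 0.999, 0.044, 0.0]
wrist_force: [-0.4, 0.0, 0.3]
finger_gap: -0.0002
grip_force: 0.3
```

Hold briefly, lift off and check.

Emit:
jog_arm(increments=[[[0,0,0,0,0,0,255],[0,0,0,0,0,0,255],[-0.01,0,-0.06,0,0,0,255],[0,0,-0.16,0,0,0,255],[0,0,-0.16,0,0,0,255],[0,0,0,0,0,0,255],[0,0,0,0,0,0,255]]])

```text
clock: 16.75
tcp_pos: [0.5084, 0.0228, 0.2495]
orientation: [0.0, 0.999, 0.044, 0.002]
wrist_force: [0.3, -0.4, -0.5]
finger_gap: 0.0003
grip_force: 0.0
```

Run:
```python
from h import *
s=env.get_state();print(s['tcp_pos'],s['wrist_force'],s['clock'])
C={n:cam(n) for n in ['scene','side','wrist']}
for t in ['knob','hub']:
    r=spotter.landmark_of(t,'wrist')
    if r: print(t,np.round(r[0]['uv'],1),r[0]['conf'],onz(C['wrist'],r[0]['uv'],.14))
a=np.vstack([np.hstack([cv2.resize(C['scene']['pixels'][100:180,190:300],(400,290)),cv2.resize(C['side']['pixels'][140:220,300:410],(400,290))]),cv2.resize(C['wrist']['pixels'][100:300,60:460],(800,400))])
cv2.imwrite('pics/k8.png',cv2.resize(a,(690,595))[:,:,::-1])
```

```text
[0.50844704 0.02283595 0.24948772] [ 0.30468705 -0.39675734 -0.50043682] 16.75
knob [257.2 178.6] 0.88 [0.51239999 0.02449284 0.14      ]
hub [259.8 104.1] 0.96 [0.56911932 0.02754852 0.14      ]
```

View pics/k8.png

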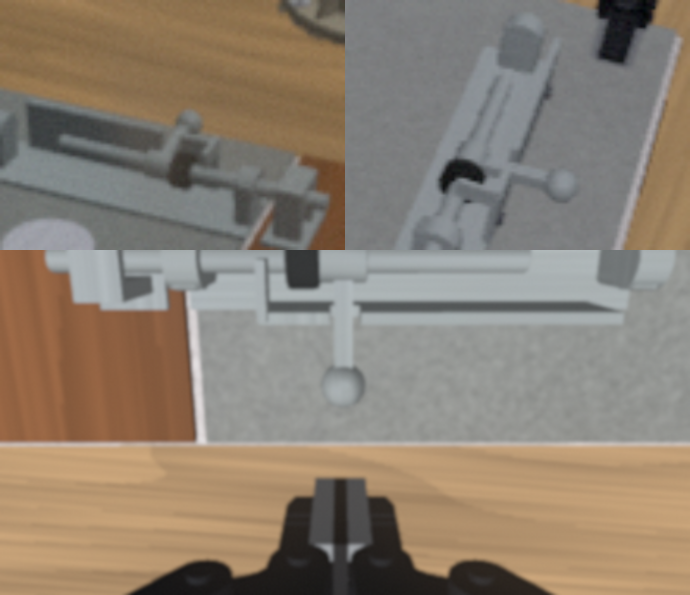

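The handle lies down through the notch: the knob is at (343,385) in the crop, about 56 mm in front of the axis, and the hub is on the buffer. The gripper is clear.

```bash
python3 -c "
from workcell import ticket; print(ticket.hand_in())"
```

```text
the job is handed in; nothing more can be done
None
```

The job is handed in, verdict not shown: the bolt is slid into the keeper against the buffer, the handle lies flat in the notch and the arm is clear, but while I was starting to turn the handle the wrist force reached about 25 N along its stem for some tenths of a second, so the 12 N limit between bolt and chest may have been passed.

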